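Close up the row in a modular paint rack

ROBOT

A 6-joint arm with a two-finger parallel gripper is mounted at the origin on a cart in front of the work surface, level with it; the furniture and walls round the work are solid. World frame = base frame: x ahead of the robot, y to its left, z up, the work surface at z = 0. Lengths are in m, angles in rad, forces in N, time in s.
With the tool pointing down it reaches from about 0.3 to 0.875 m from the base axis. Payload 6.4 kg.
Tool frame: the origin (TCP) lies on the centre line of the jaws, within the pads' length; the fingertips stand 8 mm ahead of it and the grasp point (between the pads) lies 11 mm behind it; z points along the fingers, y is the line along which they close (so a half turn about z gives the same grasp; the last joint's range is limited). The gripper opens to 85 mm and grips with 20 to 120 N. Pads are 22 mm wide; open, the fingers measure 114 mm over their backs; the gripper's body (76 mm by 85 mm) begins 54 mm behind the grasp point. The pads swing forward as they close: fully open they stand 13 mm farther back than shut.
Start: joints at [1.11, 0.181, 1.607, -0, 1.354, -0.206], TCP at [0.145, 0.556, 0.239] pointing down, gripper open.
Joint ranges: [-2.99, 2.99], [-0.89, 2.07], [0.3, 2.58], [-1.14, 4.28], [0, 2.63], [-3.12, 3.12]. Speed limits (rad/s): [2.57, 2.57, 3.01, 3.14, 3.14, 3.14].

INTERFACE

Orientations are given as a unit quaternion [w, x, y, z].
In Python, from bench import ctrl gives the robot as it stands.
- The arm moves only by the shell command python3 -m handwheel 'ROWS' [OPENING]. ROWS is JSON, a list that holds one entry, the list of rows, each a list of 4 numbers: the shift along the tool's x, y, z each as a share of 20 cm, from -1 to 1, then the turn about the tool's z as a share of 1.5 rad, from -1 to 1. In form: [[[x, y, z, twist], ...]]. A call has 1 to 10 rows; each row is the pose to reach, as a shift and turn from the pose commanded when the call began, along the tool's axes at that moment; what a row does not reach only later rows make up. A row lasts 1/8 s, in which the tool goes at most 62.5 mm and 10.7 degrees, less where a joint would pass 70% of its speed; a pose out of reach is approached as far as the arm can. A call with a number of a shift or a turn outside -1 to 1 is refused whole. A call with a gripper value outside its range is refused whole. OPENING is the finger opening in mm, from 0 to 85.4, set as the call begins (- or left out, the last holds). The fingers move at their own pace and stop on an object; the grip force is fixed at half the most. Time passes only in rows, so rows that repeat a pose let the fingers close. It gives the time, the measured TCP pose, the force, the opening and the grip force at its end, in the units of the state.
- ctrl.get_obs(): the state, without advancing time (a new reading comes with each control period).
- ctrl.camera(name): name is "scene" or "top" or "wrist"; returns a dict with "color" (400x640x3 uint8, red, green, blue), "range_z" (400x640 float32, m along the optical axis (not along the pixel's ray), 0 where there is no reading), "K" (3x3 intrinsics, pixels), "pose" (4x4, takes a point from camera to world coordinates); the wrist camera has in their place "T_tool_cam" (4x4, takes a point from camera to tool coordinates, whose origin is the TCP and whose axes are the flange's). Camera axes: x right, y down, z forward; pixel columns grow to the right and rows downward; lengths in m; the calibration is good to about 2 mm. A picture is of the moment at which its call begins: read the wrist's pose just before it.
- ctrl.hand_in(): hands the job in; it is judged then, once.
The state is a dict: "time_s": time; "q": joint angles; "dq": joint speeds; "joint_efforts": joint torques, N m; "eef_pos": TCP position; "eef_rot": TCP orientation; "wrist_force": force on the tool from outside, world axes, zero at the start; "torque": the same for the moment, N m; "opening": opening from 0.0 (shut) to 1.0 (fully open); "grasp_force": force on a finger pad.
Only numpy, scipy, OpenCV 4.12 (cv2) and the standard library are available. Lean on these libraries where they do the work, as an engineer would, in place of code of your own. Each camera call takes 0.05 s, during which the arm holds its last target. There are 200 camera calls.

TASK

Add the empty wooden paint block to the rack dock: set it down on the dock's open end, wells up, and push it in between the rails and the two sprung clamping shoes until the whole row is closed up tight against the end stop, with no gap left anywhere. Press it firmly home but do not ram the row, keep the two pots standing in their block, and leave the other pots, the side cutter and the miniature where they are.

Things in the scene. Friction and masses are not known exactly. Their poses are not given: they have to be found in the camera images.
- dock: fixed grey metal dock. Origin: middle of the channel at desk level; the channel runs along its y, end stop toward -y, open end toward +y; z up. Base plate 134 mm wide, y = -148 to +126 mm, 4 mm thick; blocks slide on it. Channel 102 mm wide between rails with tops at z = 22 mm, that end at y = 58 mm and then flare to 117 mm wide at y = 83 mm. Spring housings outside the rails, z up to 19 mm.
- shoe_line (a point): middle of the channel, on the base plate, midway between the two shoes (y = -12 mm of the dock); axes as the dock's. The end stop (pale metal bar across the channel, 12 mm thick, 23 mm high, clamped to the rails by two black screws) is adjustable: its face is 83 to 115 mm from here toward -y, wherever its owner has clamped it. Its setting is not given: it has to be felt or seen.
- apron (a point): middle of the open loading end, on top of the base plate (y = 92 mm of the dock); axes as the dock's. A block centred here stands clear of the shoes and just inside the flare, with 50 mm or more of free channel between it and the seated block.
- loose_block: the empty paint block, lying wells up on the 2 mm cutting mat: pale wood frame with black insert, 100 mm along its x, 60 mm along its y, 30 mm high, about 0.2 kg. Origin: centre of its underside, z up. Two round wells 35 mm wide and 16 mm deep at x = -21 and +21 mm. It is the same both ways round; its 60 mm runs along the dock.
- seated_block: the like block already in the dock, holding two pots, anywhere from 0 to 34 mm short of the end stop; it is loose and slides. Origin: centre of its underside, axes as the dock's.
- shoe_near (a joint): sprung steel clamping shoe in the -x rail (m): 0 = fully out, 5 mm into the channel; about 0.004 while a block's side holds it back. Flat for 14 mm, then sloped off over 12 mm at both ends: a block pushed in rides up the slope (some 5 to 15 N for both shoes, felt well before the end stop) and is then held by friction where it is left. Top at z = 17 mm of the dock.
- shoe_far (a joint): the same shoe in the +x rail
- orange_pot: paint pot with orange paint, 30 mm across, 49 mm high, standing in the -x well of the seated block; its top about 67 mm above the desk. Origin: centre of its underside, z up
- red_pot: paint pot with red paint, 30 mm across, 46 mm high, standing in the +x well of the seated block. Origin: centre of its underside, z up
- blue_pot: bystander: paint pot with blue paint, 33 mm across, 43 mm high, standing on the desk beyond the dock. Origin: centre of its underside
- green_pot: bystander: paint pot with green paint, 33 mm across, 46 mm high, standing on the desk beyond the dock. Origin: centre of its underside
- side_cutter: bystander: red-handled side cutter lying on the mat, 129 x 47 x 12 mm, jaws to its +x. Origin: centre of its underside
- grey_mini: bystander: grey plastic miniature, 26 mm round base, 34 mm high. Origin: centre of its underside
Things that resemble listed ones, but are neither listed nor needed, are in the scene too. What is shaped like the red_pot but purple is not meant.

How it is judged:
On the way:
1. the closed row is pressed firmly up against the end stop (over 10 N between the seated block and the dock, the blocks touching) (contact force between seated_block and dock above 10 N and y of loose_block in the frame of seated_block below 0.062 m and y of loose_block in the frame of dock below 0 m), for 0.1 s.
At the end, for the whole second after the job is handed in: The added block stands between the two shoes, both pressed back by its sides (over 2 mm), and within 2 mm of the seated block, flat on the base plate, wells up and square to the dock; the two pots still stand upright in their wells; nothing moves (value of joint each of shoe_near, shoe_far above 0.002 m and y of loose_block in the frame of dock below 0 m and z of loose_block in the frame of dock below 0.0065 m and y of loose_block in the frame of seated_block between 0.057 and 0.062 m and angle between loose_block's own z axis and vertical below 0.06 rad and angle between the y axis of loose_block and the y axis of dock, either way round below 0.04 rad and linear speed of loose_block below 0.01 m/s and angle between each of orange_pot, red_pot's own z axis and vertical below 0.15 rad and horizontal distance between each of orange_pot, red_pot and seated_block below 0.026 m); the robot touches nothing.
It fails at once if the row is rammed: more than 40 N between the two blocks or on the end stop (contact force between loose_block and seated_block above 40 N or contact force between seated_block and dock above 40 N).
It fails at once if a pot in the seated block is tipped (angle between any of orange_pot, red_pot's own z axis and vertical above 0.6 rad).
It fails at once if a bystander (blue pot, green pot, side cutter, miniature) is shifted by more than 15 mm (distance of any of blue_pot, green_pot, side_cutter, grey_mini from where it was at the start of the episode above 0.015 m).
It also fails if it takes over 50 s, if anything falls off the work surface, if the arm or the gripper's body presses on something with over 40 N, if the wrist force passes 120 N, or if a joint passes its speed limit or range.

## Working session

There is one attempt and no reset: what is moved stays moved. The work goes in short steps, Python scripts to look and compute and a shell command to move; the robot and the scene stay as the last step left them, time stands still between calls to the robot, and variables do not carry over. Pictures are saved under pics/ and viewed, at most 10 in all, crops included, and the job is handed in when it is done.

```bash
mkdir -p pics; ls; python3 - <<'E'
from bench import ctrl
import cv2,numpy as np
o=ctrl.get_obs();print({k:np.round(v,3).tolist() for k,v in o.items()})
for n in("top","scene"):
    c=ctrl.camera(n);cv2.imwrite(f"pics/{n}0.png",c["color"][:,:,::-1]);np.savez(f"{n}0.npz",**c);print(n,c["K"].round(1).tolist(),c["pose"].round(3).tolist())
E
```

```text
pics
{'time_s': 0.0, 'q': [1.11, 0.182, 1.608, 0.0, 1.354, -0.206], 'dq': [-0.002, -0.002, 0.0, 0.0, -0.0, -0.0], 'joint_efforts': [-0.001, -44.486, -35.134, -0.0, 0.009, 0.0], 'eef_pos': [0.145, 0.556, 0.238], 'eef_rot': [-0.0, 0.127, 0.992, -0.001], 'wrist_force': [-0.893, -0.324, -0.595], 'torque': [-0.006, 0.021, 0.018], 'grasp_force': 0.0, 'opening': 1.003}
top [[444.4, 0.0, 321.2], [0.0, 444.4, 197.3], [0.0, 0.0, 1.0]] [[-0.012, -0.994, 0.106, 0.475], [-1.0, 0.014, 0.024, 0.069], [-0.026, -0.106, -0.994, 1.267], [0.0, 0.0, 0.0, 1.0]]
scene [[465.7, 0.0, 316.8], [0.0, 465.7, 188.2], [0.0, 0.0, 1.0]] [[0.149, -0.497, 0.855, -0.353], [-0.989, -0.08, 0.125, -0.071], [0.006, -0.864, -0.503, 0.626], [0.0, 0.0, 0.0, 1.0]]
```

View pics/top0.png

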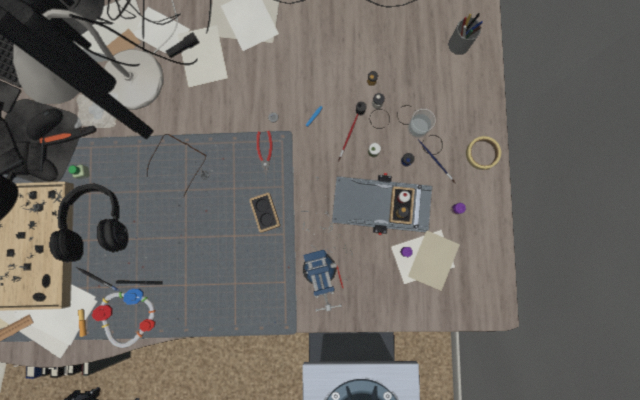

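View pics/scene0.png

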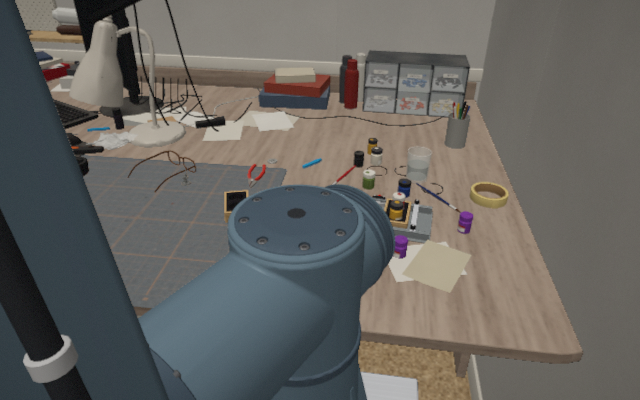

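The top view shows the paint block at (264,212), the dock at (382,203) with the seated block at (402,204), and the side cutter at (264,147). The scene view agrees, with the block at (237,203) and the dock at (405,215). The only empty wood-framed block is the one at (264,212). The purple pots at (459,208) and (407,252) are decoys. I'll enlarge this area and measure it.

```bash
cat > h.py <<'E'
import numpy as np,cv2
def cloud(c,pose=None):
    K=c["K"];z=c["range_z"].astype(float);v,u=np.mgrid[:z.shape[0],:z.shape[1]]
    P=np.stack([(u-K[0,2])*z/K[0,0],(v-K[1,2])*z/K[1,1],z],-1)
    T=c["pose"] if pose is None else pose
    W=P@T[:3,:3].T+T[:3,3];W[z==0]=np.nan
    return W
def rect(P):
    (c,s,a)=cv2.minAreaRect((P*1000).astype(np.float32));return np.round(c,1),np.round(s,1),round(a,1)
E
python3 - <<'E'
import numpy as np,cv2
from h import *
c=dict(np.load("top0.npz"));W=cloud(c)
im=c["color"][120:250,230:480,::-1];cv2.imwrite("pics/crop0.png",cv2.resize(im,None,fx=3.2,fy=3.2,interpolation=cv2.INTER_CUBIC))
for p in[(264,212),(264,198),(360,203),(402,190),(404,197),(404,210),(426,205),(340,330),(250,250),(470,250)]:print(p,W[p[1],p[0]].round(3))
S=W[185:240,240:290].reshape(-1,3);S=S[(S[:,2]>.02)&(S[:,2]<.045)];print("loose",len(S),rect(S[:,:2]),np.median(S[:,2]))
S=W[165:245,325:440].reshape(-1,3)
for lo,hi in((.024,.045),(.012,.026),(.05,.075),(.002,.03)):
    s=S[(S[:,2]>lo)&(S[:,2]<hi)];print(lo,len(s),rect(s[:,:2]))
E
```

```text
(264, 212) [0.568 0.261 0.026]
(264, 198) [0.607 0.26  0.029]
(360, 203) [ 0.592 -0.01   0.005]
(402, 190) [ 0.624 -0.126  0.031]
(404, 197) [ 0.601 -0.125  0.065]
(404, 210) [ 0.565 -0.124  0.066]
(426, 205) [ 0.584 -0.197  0.001]
(340, 330) [0.239 0.052 0.001]
(250, 250) [0.462 0.304 0.002]
(470, 250) [ 0.455 -0.316 -0.001]
loose 558 (array([567.6, 259.5]), array([100.6,  60.6]), 17.9) 0.030537450900935403
0.024 830 (array([ 601.5, -103. ]), array([183. , 219.2]), 3.0)
0.012 871 (array([600.9, -94.6]), array([225.2, 202.9]), 83.7)
0.05 194 (array([ 582.3, -124.2]), array([28.2, 71. ]), 84.1)
0.002 4429 (array([587.9, -73.5]), array([326.3, 226.5]), 89.3)
```

View pics/crop0.png

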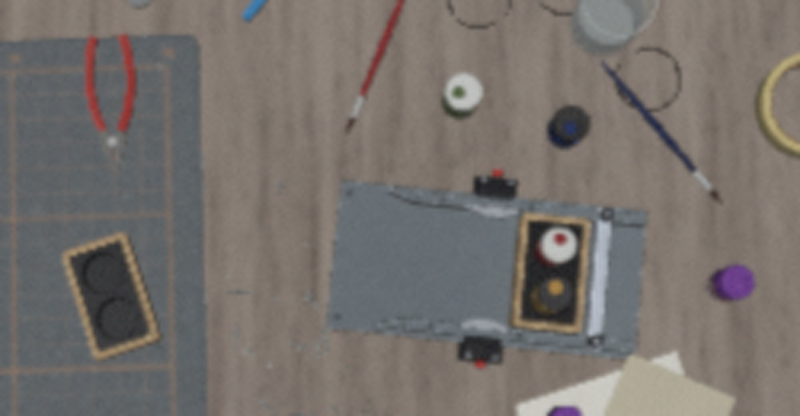

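The crop shows the empty block with two open wells at about (110,295), the dock with white and orange pots in the seated block at (552,272), and the pale end stop at (600,278). The seated block stops short of the end stop by a small gap. Next I'll fit the dock pose.

```bash
python3 - <<'E'
import numpy as np,cv2
from h import *
c=dict(np.load("top0.npz"));W=cloud(c)
S=W[185:225,385:420].reshape(-1,3);s=S[(S[:,2]>.029)&(S[:,2]<.039)];print("seated",len(s),rect(s[:,:2]),np.median(s[:,2]))
m=((W[...,2]>.0025)&(W[...,2]<.04)).astype(np.uint8);m[:,:322]=0;m[:165]=0;m[245:]=0;m[:,440:]=0
m=cv2.morphologyEx(m,cv2.MORPH_OPEN,np.ones((3,3)))
n,l,st,_=cv2.connectedComponentsWithStats(m)
for i in range(1,n):
    if st[i,4]>300:
        P=W[l==i];print(st[i],rect(P[:,:2]))
        for lo,hi in((.0025,.007),(.02,.029)):
            q=P[(P[:,2]>lo)&(P[:,2]<hi)];print(lo,len(q),rect(q[:,:2]))
        q=P[(P[:,2]>.0025)&(P[:,2]<.007)]
        # long edges: extreme x per y bin ; ends
        for nm,a,b,sg in(("far",1,0,1),("near",1,0,-1)):
            xs=[]
            for t in np.arange(-.2,.06,.006):
                k=P[abs(P[:,1]-t)<.003]
                k=k[k[:,2]<.03]
                if len(k)>3: xs.append((t,(k[:,0]*sg).max()*sg))
            print(nm,[(round(a*1e3),round(b*1e3)) for a,b in xs])
a=W[150:250]; 
for nm,r in(("blue",(150,168,400,416)),("green",(140,160,365,385)),("cutter",(130,165,254,275))):
    P=W[r[0]:r[1],r[2]:r[3]].reshape(-1,3);P=P[P[:,2]>.006];print(nm,len(P),np.median(P,0).round(3),P[:,2].max().round(3))
E
python3 -c "
from scipy.spatial.transform import Rotation as R
print(R.from_quat([.127,.992,-.001,0]).as_matrix().round(3))"
```

```text
seated 532 (array([ 586. , -133.3]), array([ 76. , 109.8]), 84.2) 0.03345095667272524
[ 351  175   81   60 1899] (array([ 588.2, -102. ]), array([166.2, 223. ]), 3.6)
0.0025 282 (array([585.2, -92.3]), array([226.6, 154.9]), 84.7)
0.02 629 (array([ 586.6, -101.6]), array([165.2, 218. ]), 1.8)
far [(-200, 638), (-194, 635), (-188, 641), (-182, 638), (-176, 627), (-170, 644), (-164, 644), (-158, 644), (-152, 644), (-146, 639), (-140, 643), (-134, 642), (-128, 642), (-122, 642), (-116, 647), (-110, 645), (-104, 645), (-98, 663), (-92, 665), (-86, 666), (-80, 666), (-74, 670), (-68, 669), (-62, 660), (-56, 657), (-50, 657), (-44, 652), (-38, 652), (-32, 653), (-26, 660), (-20, 660), (-14, 661), (-8, 660), (-2, 656), (4, 664), (10, 662)]
near [(-200, 524), (-194, 515), (-188, 515), (-182, 510), (-176, 510), (-170, 510), (-164, 513), (-158, 516), (-152, 513), (-146, 513), (-140, 513), (-134, 516), (-128, 516), (-122, 519), (-116, 522), (-110, 524), (-104, 524), (-98, 524), (-92, 524), (-86, 527), (-80, 508), (-74, 508), (-68, 503), (-62, 503), (-56, 508), (-50, 511), (-44, 529), (-38, 529), (-32, 529), (-26, 534), (-20, 534), (-14, 534), (-8, 534), (-2, 532), (4, 532), (10, 647)]
blue 134 [ 0.71  -0.143  0.042] 0.049
green 141 [ 0.738 -0.05   0.045] 0.052
cutter 227 [0.754 0.26  0.01 ] 0.02
[[-0.968  0.252 -0.   ]
 [ 0.252  0.968 -0.002]
 [-0.    -0.002 -1.   ]]
```

```bash
python3 -m handwheel '[[[-0.24,-0.19,-0.1,0],[-0.48,-0.37,-0.2,0],[-0.72,-0.56,-0.3,0],[-0.95,-0.75,-0.4,0]]]'
python3 -m handwheel '[[[-0.24,-0.19,0,0],[-0.48,-0.37,0,0],[-0.72,-0.56,0,0],[-0.95,-0.75,0,0],[-0.95,-0.75,0,0]]]'
python3 - <<'E'
from bench import ctrl
import cv2,numpy as np
o=ctrl.get_obs();c=ctrl.camera("wrist");print(c["T_tool_cam"].round(3).tolist(),c["K"].round(1).tolist(),o["eef_pos"],o["q"],o["time_s"])
cv2.imwrite("pics/w1.png",c["color"][:,:,::-1]);np.savez("w1.npz",p=o["eef_pos"],r=o["eef_rot"],**c)
E
```

```text
time_s: 0.6
eef_pos: [0.2888, 0.3655, 0.318]
eef_rot: [-0.0, 0.127, 0.992, -0.0]
wrist_force: [1.3, 0.6, -0.2]
opening: 0.998
grasp_force: 0.0
time_s: 1.23
eef_pos: [0.4359, 0.1709, 0.3171]
eef_rot: [-0.0, 0.13, 0.991, -0.0]
wrist_force: [0.2, 0.0, 1.2]
opening: 0.997
grasp_force: 0.0
[[0.001, -0.952, -0.306, 0.079], [1.0, 0.001, 0.0, -0.0], [0.0, -0.306, 0.952, -0.135], [0.0, 0.0, 0.0, 1.0]] [[283.4, 0.0, 318.8], [0.0, 283.4, 198.5], [0.0, 0.0, 1.0]] [0.43591941 0.17087636 0.31712991] [ 1.19797900e-01 -1.23573819e-01  1.76230582e+00 -7.92229419e-04
  1.50376133e+00 -1.18970637e+00] 1.225
```

View pics/w1.png

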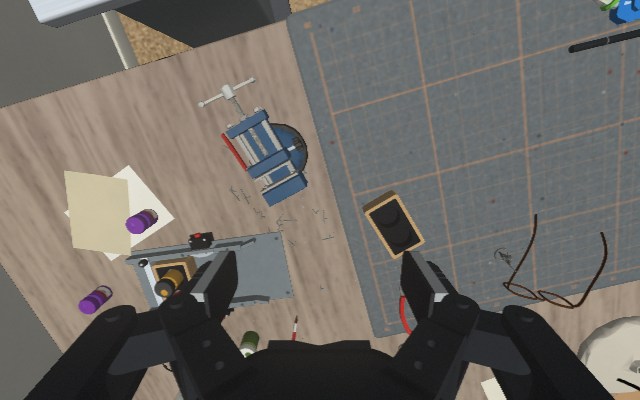

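The wrist view confirms the lone empty wooden block at (394,225) and the dock at (210,275), which is partly hidden by the left finger. I'll move on to get a clear view of the dock.

```bash
python3 -m handwheel '[[[-0.25,-0.2,0,0],[-0.5,-0.4,0,0],[-0.75,-0.6,0,0],[-1,-0.8,0,0]]]'
python3 -m handwheel '[[[-0.25,0,0,0],[-0.5,0,0,0],[-0.5,0,0,0]]]'
python3 - <<'E'
from bench import ctrl
import cv2,numpy as np
from h import *
from scipy.spatial.transform import Rotation as R
o=ctrl.get_obs();c=ctrl.camera("wrist");print(o["eef_pos"],o["time_s"])
cv2.imwrite("pics/w2.png",c["color"][:,:,::-1])
T=np.eye(4);q=o["eef_rot"];T[:3,:3]=R.from_quat([*q[1:],q[0]]).as_matrix();T[:3,3]=o["eef_pos"]
np.savez("w2.npz",T=T@c["T_tool_cam"],**c)
E
```

```text
time_s: 1.78
eef_pos: [0.5845, -0.0256, 0.3177]
eef_rot: [-0.0, 0.126, 0.992, 0.0]
wrist_force: [1.1, -0.2, 0.5]
opening: 0.999
grasp_force: 0.0
time_s: 2.15
eef_pos: [0.682, -0.0502, 0.3141]
eef_rot: [-0.002, 0.127, 0.992, 0.0]
wrist_force: [-0.9, 0.4, -1.1]
opening: 1.003
grasp_force: 0.0
[ 0.68204544 -0.05020955  0.31411283] 2.15
```

View pics/w2.png

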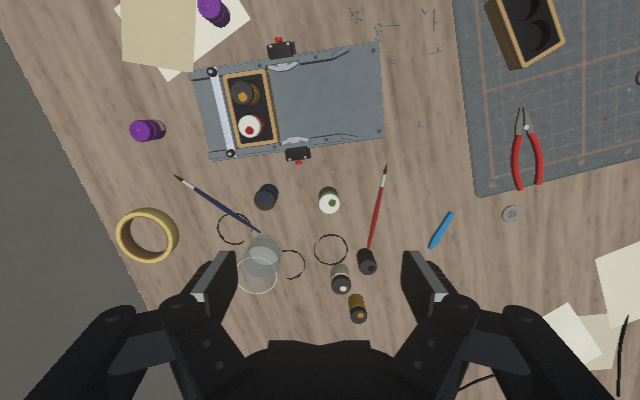

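This view shows the whole dock. The plate corners are near (380,42), (385,138), (210,160) and (190,72), and the seated block is at (249,107) with the end stop to its left at about (223,112). The cutter is at (526,150).

```bash
python3 - <<'E'
import numpy as np,cv2
from h import *
c=dict(np.load("w2.npz"));T=c["T"];K=c["K"]
def ray(u,v,z):
    d=T[:3,:3]@[(u-K[0,2])/K[0,0],(v-K[1,2])/K[1,1],1];return (T[:3,3]+d*(z-T[2,3])/d[2])[:2]
P=np.array([ray(*p,.004) for p in((380,42),(385,138),(210,160),(190,72))]);print("plate",P.round(4).tolist())
Q=np.array([ray(*p,.034) for p in((222,74),(268,68),(277,139),(234,147))]);print("block",Q.round(4).tolist(),Q.mean(0))
W=cloud(c,T);S=W[60:155,215:285].reshape(-1,3);s=S[(S[:,2]>.030)&(S[:,2]<.038)];print(len(s),rect(s[:,:2]))
# rails top
S=W[30:175,185:395].reshape(-1,3)
s=S[(S[:,2]>.0015)&(S[:,2]<.0065)];print(len(s),rect(s[:,:2]),np.median(s[:,2]))
print("desk z",np.nanmedian(W[180:190,300:310,2]))
l=W[0:75,480:570].reshape(-1,3);l=l[(l[:,2]>.027)&(l[:,2]<.037)];print("loose",rect(l[:,:2]))
c=dict(np.load("w1.npz"))
from scipy.spatial.transform import Rotation as R
T=np.eye(4);q=c["r"];T[:3,:3]=R.from_quat([*q[1:],q[0]]).as_matrix();T[:3,3]=c["p"];W=cloud(c,T@c["T_tool_cam"])
l=W[180:265,355:430].reshape(-1,3);l=l[(l[:,2]>.025)&(l[:,2]<.04)];print("loose w1",len(l),rect(l[:,:2]),np.median(l[:,2]))
E
```

```text
plate [[0.5416, 0.0746], [0.6737, 0.0574], [0.6383, -0.2164], [0.5111, -0.1981]]
block [[0.5306, -0.146], [0.5391, -0.0837], [0.6317, -0.0995], [0.627, -0.1633]] [ 0.58208084 -0.12309599]
2100 (array([ 586.2, -129.3]), array([ 76. , 114.4]), 78.7)
11679 (array([592.4, -76.6]), array([334.2, 204.9]), 75.5) 0.0038963941014620307
desk z 3.163992838947638e-05
loose (array([571.2, 261. ]), array([95.9, 61.1]), 17.6)
loose w1 1554 (array([568.9, 261.1]), array([101.3,  59.9]), 18.0) 0.03118299653108711
```

Checks: the plate comes out at 275 x 133 mm, its top at z = 3.9 mm, and the loose block at 101 x 60 mm with its top at z = 31 mm, all consistent. The dock origin is about (0.5925, -0.060) with yaw -7.2°. The loose block is at (0.5685, 0.261) with yaw +18°.

```bash
python3 -m handwheel '[[[0.16,0.23,0,0],[0.31,0.45,0,0],[0.47,0.68,0,0],[0.63,0.91,0,0]]]'
python3 -m handwheel '[[[0.16,0.22,0.1,-0.1],[0.31,0.45,0.3,-0.2],[0.31,0.45,0.5,-0.3],[0.31,0.45,0.7,-0.38],[0.31,0.45,0.7,-0.38],[0.31,0.45,0.7,-0.38]]]'
cat > go.py <<'E'
# shift to target (x,y,z) and tool-y heading (deg), in tool axes and shares
import sys,numpy as np
from bench import ctrl
from scipy.spatial.transform import Rotation as R
def need(p,hd):
    o=ctrl.get_obs();q=o["eef_rot"];M=R.from_quat([*q[1:],q[0]]).as_matrix()
    d=M.T@(np.array(p)-o["eef_pos"])
    h=np.degrees(np.arctan2(M[1,1],M[0,1]));dh=(hd-h+180)%360-180
    print("shares",(d/.2).round(3),"twist",round(-np.radians(dh)/1.5,3),"pos",o["eef_pos"].round(4),"head",h.round(2),"tilt",M[:,2].round(3),"q",o["q"].round(2),"t",o["time_s"])
if __name__=="__main__": a=list(map(float,sys.argv[1:]));need(a[:3],a[3])
E
python3 go.py .5685 .2608 .014 108
```

```text
time_s: 2.7
eef_pos: [0.6021, 0.1597, 0.3187]
eef_rot: [0.0, 0.126, 0.992, 0.0]
wrist_force: [0.5, 0.9, 0.0]
opening: 1.001
grasp_force: 0.0
time_s: 3.45
eef_pos: [0.5675, 0.2601, 0.1801]
eef_rot: [0.001, -0.156, 0.988, 0.0]
wrist_force: [1.5, 0.1, -0.0]
opening: 1.002
grasp_force: 0.0
shares [-0.004  0.002  0.83 ] twist -0.0 pos [0.5675 0.2601 0.1801] head 107.98 tilt [ 0.003  0.001 -1.   ] q [ 0.24  0.34  1.53  0.    1.26 -1.64] t 3.45
```

```bash
python3 -m handwheel '[[[0,0,0.25,0],[0,0,0.5,0],[0,0,0.7,0],[0,0,0.8,0],[0,0,0.83,0],[0,0,0.83,0]]]'
python3 -m handwheel '[[[0,0,0,0],[0,0,0,0],[0,0,0,0],[0,0,0,0],[0,0,0,0],[0,0,0,0]]]' 40
```

```text
time_s: 4.2
eef_pos: [0.5686, 0.2596, 0.0134]
eef_rot: [0.001, -0.157, 0.988, 0.0]
wrist_force: [-0.4, -0.2, 0.5]
opening: 0.997
grasp_force: 0.0
time_s: 4.95
eef_pos: [0.5687, 0.2597, 0.0137]
eef_rot: [0.002, -0.157, 0.988, 0.0]
wrist_force: [0.6, 0.4, 5.8]
opening: 0.691
grasp_force: 66.8
```

```bash
python3 -m handwheel '[[[0,0,-0.1,0],[0,0,-0.25,0],[0,0,-0.4,0],[0,0,-0.4,0]]]'
python3 go.py .604 .0315 .10 82.8
```

```text
time_s: 5.45
eef_pos: [0.5696, 0.2599, 0.0956]
eef_rot: [0.003, -0.157, 0.988, 0.0]
wrist_force: [0.1, -0.2, -2.4]
opening: 0.688
grasp_force: 65.9
shares [ 0.19  -1.139 -0.023] twist 0.294 pos [0.5696 0.2599 0.0956] head 108.06 tilt [ 0.007  0.002 -1.   ] q [ 0.24  0.44  1.58 -0.    1.11 -1.65] t 5.45
```

```bash
python3 -m handwheel '[[[0.03,-0.2,0,0.05],[0.07,-0.45,0,0.12],[0.11,-0.7,0,0.2],[0.15,-0.9,0,0.28],[0.17,-1,0,0.29],[0.17,-1,0,0.29]]]'
python3 go.py .604 .0315 .10 82.8
python3 - <<'E'
from bench import ctrl
import cv2,numpy as np
from h import *
c=ctrl.camera("top");W=cloud(c);np.savez("t3.npz",**c)
cv2.imwrite("pics/t3.png",cv2.resize(c["color"][140:280,260:460,::-1],None,fx=4,fy=4,interpolation=cv2.INTER_CUBIC))
E
```

```text
time_s: 6.2
eef_pos: [0.5965, 0.0576, 0.0909]
eef_rot: [-0.001, 0.06, 0.998, 0.0]
wrist_force: [0.1, 0.2, -2.7]
opening: 0.689
grasp_force: 65.8
shares [-0.053 -0.125 -0.045] twist 0.003 pos [0.5965 0.0576 0.0909] head 83.1 tilt [-0.001  0.    -1.   ] q [-0.1   0.4   1.65  0.    1.09 -1.55] t 6.2
```

View pics/t3.png

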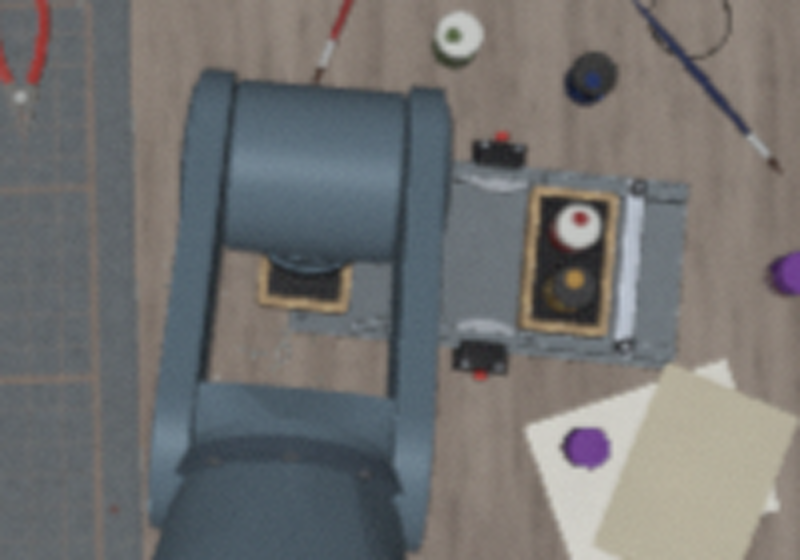

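The block is held square. Its lower edge shows at (305,300), in line with the open dock, and the row and pots are undisturbed. I'll lower it onto the open end at dock y of about 106 mm, where the flare leaves about 6 mm each side.

```bash
python3 go.py .605 .0454 .0165 82.8; python3 -m handwheel '[[[-0.04,-0.06,0,0],[-0.04,-0.06,0,0],[-0.04,-0.06,0,0]]]';python3 go.py .605 .0454 .0165 82.8
```

```text
shares [-0.051 -0.062  0.373] twist 0.004 pos [0.5964 0.0588 0.091 ] head 83.16 tilt [-0.001  0.001 -1.   ] q [-0.1   0.4   1.65  0.    1.09 -1.55] t 6.25
time_s: 6.62
eef_pos: [0.6034, 0.0462, 0.0916]
eef_rot: [-0.0, 0.059, 0.998, 0.0]
wrist_force: [-0.2, 0.7, -2.6]
opening: 0.689
grasp_force: 65.8
shares [-0.009 -0.003  0.376] twist 0.004 pos [0.6034 0.0462 0.0916] head 83.18 tilt [-0.  0. -1.] q [-0.12  0.41  1.64  0.    1.09 -1.57] t 6.625
```

```bash
python3 -m handwheel '[[[-0.01,0,0.1,0],[-0.01,0,0.2,0],[-0.01,0,0.3,0],[-0.01,0,0.34,0],[-0.01,0,0.365,0],[-0.01,0,0.365,0]]]'
```

```text
time_s: 7.38
eef_pos: [0.6055, 0.0454, 0.0187]
eef_rot: [0.0, 0.06, 0.998, 0.0]
wrist_force: [0.2, 0.1, -2.9]
opening: 0.69
grasp_force: 65.8
```

```bash
python3 -m handwheel '[[[0,0,0.01,0],[0,0,0.014,0],[0,0,0.014,0]]]'
```

```text
time_s: 7.75
eef_pos: [0.6055, 0.0454, 0.0162]
eef_rot: [0.0, 0.06, 0.998, -0.0]
wrist_force: [0.7, -0.4, -2.6]
opening: 0.691
grasp_force: 65.8
```

```bash
python3 -m handwheel '[[[0,0,0.005,0],[0,0,0.007,0],[0,0,0.007,0]]]'; python3 -m handwheel '[[[0,0,0,0],[0,0,0,0],[0,0,0,0],[0,0,0,0]]]' 85
python3 -m handwheel '[[[0,0,-0.1,0],[0,0,-0.2,0],[0,0,-0.35,0],[0,0,-0.35,0]]]'; python3 go.py .616 .130 .10 -7.2
```

```text
time_s: 8.12
eef_pos: [0.606, 0.0454, 0.0158]
eef_rot: [0.001, 0.06, 0.998, -0.0]
wrist_force: [-3.0, 0.7, 6.1]
opening: 0.688
grasp_force: 66.9
time_s: 8.62
eef_pos: [0.6053, 0.0454, 0.0144]
eef_rot: [-0.0, 0.06, 0.998, -0.0]
wrist_force: [-0.6, -0.3, 0.5]
opening: 1.001
grasp_force: 0.0
time_s: 9.12
eef_pos: [0.6084, 0.0451, 0.0891]
eef_rot: [0.004, 0.06, 0.998, -0.0]
wrist_force: [0.5, -0.6, -0.4]
opening: 0.994
grasp_force: 0.0
shares [ 0.012  0.426 -0.054] twist 1.051 pos [0.6084 0.0451 0.0891] head 83.14 tilt [ 0.008 -0.001 -1.   ] q [-0.12  0.42  1.63 -0.    1.08 -1.57] t 9.125
```

```bash
python3 -m handwheel '[[[0,0.1,0,0.12],[0,0.2,0,0.24],[0,0.31,0,0.36],[0,0.31,0,0.48],[0,0.31,0,0.6],[0,0.31,0,0.72],[0,0.31,0,0.84],[0,0.31,0,0.96],[0,0.31,0,1],[0,0.31,0,1]]]' 50
python3 go.py .6132 .1039 .02 -7.2
python3 - <<'E'
from bench import ctrl
import cv2,numpy as np
from h import *
from scipy.spatial.transform import Rotation as R
o=ctrl.get_obs();c=ctrl.camera("wrist")
T=np.eye(4);q=o["eef_rot"];T[:3,:3]=R.from_quat([*q[1:],q[0]]).as_matrix();T[:3,3]=o["eef_pos"];T=T@c["T_tool_cam"]
W=cloud(c,T);np.savez("w4.npz",T=T,**c)
cv2.imwrite("pics/w4.png",c["color"][:,:,::-1])
E
```

```text
time_s: 10.38
eef_pos: [0.6126, 0.107, 0.0845]
eef_rot: [-0.0, 0.724, 0.69, -0.0]
wrist_force: [0.6, 0.3, 0.4]
opening: 0.587
grasp_force: 0.0
shares [-0.015  0.004  0.322] twist 0.052 pos [0.6126 0.107  0.0845] head -2.77 tilt [-0.  0. -1.] q [-0.02  0.45  1.59  0.    1.1   0.03] t 10.375
```

View pics/w4.png

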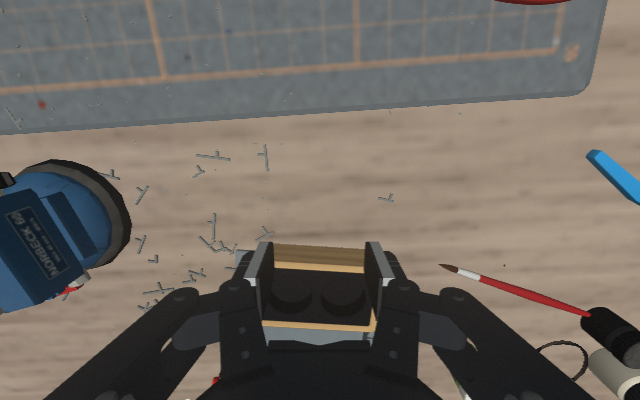

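The wrist view looks between the fingers. The block stands in the dock mouth, wells up, with its rear top edge at about row 265 and its front edge at about row 325, roughly square. I'll measure the rear face.

```bash
python3 - <<'E'
import numpy as np
from h import *
c=dict(np.load("w4.npz"));W=cloud(c,c["T"])
y=np.array([.1253,.992]);x=np.array([.992,-.1253]);o=np.array([.5925,-.0598])
S=W[235:340,250:390].reshape(-1,3);S=S[(S[:,2]>.030)&(S[:,2]<.038)];D=np.stack([(S[:,:2]-o)@x,(S[:,:2]-o)@y],1)*1e3
print(len(D),np.median(S[:,2]),D.min(0),D.max(0))
for a in range(-35,45,10):
    k=D[abs(D[:,0]-a)<5]
    if len(k): print(a,np.percentile(k[:,1],97).round(1),np.percentile(k[:,1],3).round(1))
E
python3 go.py .6125 .0985 .02 -7.2
```

```text
4363 0.03316522736756394 [-40.66791114  75.34783428] [ 51.07742403 136.84771489]
-35 134.9 77.1
-25 135.8 77.5
-15 135.8 77.5
-5 135.8 77.9
5 135.7 78.7
15 136.1 78.1
25 136.2 77.8
35 136.0 78.3
shares [-0.042  0.001  0.322] twist 0.052 pos [0.6126 0.107  0.0845] head -2.73 tilt [-0. -0. -1.] q [-0.02  0.45  1.59 -0.    1.1   0.03] t 10.425
```

```bash
python3 -m handwheel '[[[0,0,0.15,0.05],[0,0,0.3,0.05],[0,0,0.315,0.05],[0,0,0.315,0.05]]]' 50
python3 go.py .6103 .0809 .022 -7.2
```

```text
time_s: 10.92
eef_pos: [0.6131, 0.107, 0.022]
eef_rot: [0.0, 0.749, 0.662, 0.0]
wrist_force: [-0.4, 0.1, 0.4]
opening: 0.584
grasp_force: 0.0
shares [-0.131  0.002  0.   ] twist 0.002 pos [0.6131 0.107  0.022 ] head -7.07 tilt [ 0.  0. -1.] q [-0.02  0.55  1.6   0.    0.99  0.11] t 10.925
```

```bash
python3 -m handwheel '[[[-0.05,0,0,0],[-0.08,0,0,0],[-0.11,0,0,0],[-0.14,0,0,0],[-0.17,0,0,0],[-0.2,0,0,0]]]'
python3 -m handwheel '[[[-0.03,0,0,0],[-0.06,0,0,0],[-0.09,0,0,0],[-0.12,0,0,0],[-0.15,0,0,0],[-0.15,0,0,0]]]'
python3 go.py .6 0 .022 -7.2
```

```text
time_s: 11.68
eef_pos: [0.6074, 0.0673, 0.0213]
eef_rot: [-0.0, 0.75, 0.662, -0.0]
wrist_force: [-0.2, 1.9, 0.7]
opening: 0.583
grasp_force: 1.1
time_s: 12.42
eef_pos: [0.6043, 0.0369, 0.0216]
eef_rot: [0.0, 0.75, 0.662, 0.0]
wrist_force: [0.8, -0.0, -0.1]
opening: 0.584
grasp_force: 0.0
shares [-0.186  0.002 -0.002] twist 0.001 pos [0.6043 0.0369 0.0216] head -7.14 tilt [ 0. -0. -1.] q [-0.13  0.52  1.65 -0.    0.97 -0.01] t 12.425
```

```bash
cat > blk.py <<'E'
import numpy as np
from bench import ctrl
from h import *
from scipy.spatial.transform import Rotation as R
y=np.array([.1253,.992]);x=np.array([.992,-.1253]);oo=np.array([.5925,-.0598])
o=ctrl.get_obs();c=ctrl.camera("wrist")
T=np.eye(4);q=o["eef_rot"];T[:3,:3]=R.from_quat([*q[1:],q[0]]).as_matrix();T[:3,3]=o["eef_pos"];W=cloud(c,T@c["T_tool_cam"])
cv2.imwrite("pics/last.png",c["color"][:,:,::-1])
S=W[150:,268:372].reshape(-1,3);S=S[(S[:,2]>.028)&(S[:,2]<.040)];D=np.stack([(S[:,:2]-oo)@x,(S[:,:2]-oo)@y],1)*1e3
t=((o["eef_pos"][:2]-oo)@y)*1e3;print("tcp y",t.round(1),"x",((o["eef_pos"][:2]-oo)@x*1e3).round(1),len(D),"z",np.median(S[:,2]))
for a in range(-30,31,10):
    k=D[(abs(D[:,0]-a)<5)&(D[:,1]<t+10)]
    if len(k)>5: print(a,np.percentile(k[:,1],97).round(1))
E
python3 blk.py
```

```text
tcp y 97.4 x -0.4 3661 z 0.03306853878891736
-30 105.3
-20 86.0
-10 86.0
0 85.9
10 86.1
20 104.8
30 81.9
```

View pics/last.png

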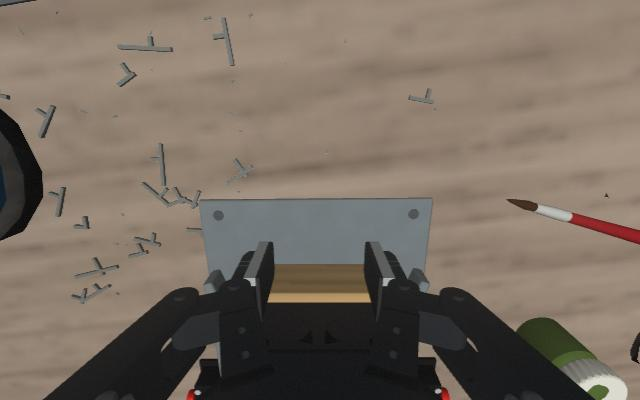

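The picture shows the dock mouth clear behind the block. The block's rear edge is level at about row 285, square between both pads, and the green pot at (550,350) is untouched. Next is the slow push over the shoes.

```bash
python3 -m handwheel '[[[-0.02,0,0,0],[-0.04,0,0,0],[-0.06,0,0,0],[-0.08,0,0,0],[-0.1,0,0,0]]]'
python3 -m handwheel '[[[-0.01,0,0,0],[-0.02,0,0,0],[-0.03,0,0,0],[-0.04,0,0,0]]]'
python3 -m handwheel '[[[-0.01,0,0,0],[-0.02,0,0,0],[-0.03,0,0,0],[-0.04,0,0,0]]]'
```

```text
time_s: 13.1
eef_pos: [0.6016, 0.0174, 0.0215]
eef_rot: [-0.0, 0.75, 0.662, 0.0]
wrist_force: [0.2, 0.4, 1.3]
opening: 0.587
grasp_force: 0.5
time_s: 13.6
eef_pos: [0.6006, 0.0109, 0.0214]
eef_rot: [-0.001, 0.75, 0.662, 0.001]
wrist_force: [1.2, 7.0, 0.6]
opening: 0.581
grasp_force: 3.5
time_s: 14.1
eef_pos: [0.5997, 0.0037, 0.0215]
eef_rot: [-0.001, 0.75, 0.662, 0.001]
wrist_force: [0.6, 8.1, 0.6]
opening: 0.589
grasp_force: 4.2
```

```bash
python3 -m handwheel '[[[-0.01,0,0,0],[-0.02,0,0,0],[-0.03,0,0,0],[-0.04,0,0,0],[-0.05,0,0,0]]]'
python3 -m handwheel '[[[-0.01,0,0,0],[-0.02,0,0,0],[-0.03,0,0,0],[-0.04,0,0,0]]]'
```

```text
time_s: 14.72
eef_pos: [0.5984, -0.0082, 0.0214]
eef_rot: [-0.0, 0.75, 0.662, -0.0]
wrist_force: [0.5, 5.1, 1.0]
opening: 0.586
grasp_force: 2.2
time_s: 15.22
eef_pos: [0.5974, -0.0162, 0.0215]
eef_rot: [-0.0, 0.75, 0.662, -0.0]
wrist_force: [0.4, 4.1, 1.3]
opening: 0.584
grasp_force: 2.1
```

```bash
python3 -m handwheel '[[[-0.01,0,0,0],[-0.02,0,0,0],[-0.03,0,0,0]]]'
python3 -m handwheel '[[[-0.01,0,0,0],[-0.02,0,0,0]]]'
python3 blk.py | head -1
```

```text
time_s: 15.6
eef_pos: [0.5967, -0.0221, 0.0215]
eef_rot: [-0.0, 0.75, 0.662, -0.0]
wrist_force: [-0.3, 4.3, 0.3]
opening: 0.584
grasp_force: 2.1
time_s: 15.85
eef_pos: [0.5962, -0.0259, 0.0215]
eef_rot: [-0.0, 0.75, 0.662, 0.0]
wrist_force: [0.1, 5.1, -1.1]
opening: 0.586
grasp_force: 2.5
tcp y 34.1 x -0.6 3695 z 0.033082627426352054
```

```bash
for i in 1; do python3 -m handwheel '[[[-0.005,0,0,0],[-0.01,0,0,0],[-0.015,0,0,0]]]' | grep -E "eef_pos|wrist"; done
python3 -m handwheel '[[[-0.005,0,0,0],[-0.01,0,0,0],[-0.015,0,0,0]]]' | grep -E "eef_pos|wrist"
```

```text
eef_pos: [0.5958, -0.0288, 0.0215]
wrist_force: [0.7, 5.4, 0.9]
eef_pos: [0.5954, -0.0297, 0.0215]
wrist_force: [1.6, 16.0, -0.3]
```

```bash
python3 -m handwheel '[[[-0.005,0,0,0],[-0.01,0,0,0],[-0.015,0,0,0]]]' | grep -E "eef_pos|wrist"
```

```text
eef_pos: [0.5951, -0.0299, 0.0215]
wrist_force: [3.9, 27.0, 1.9]
```

Force rose at about 4 N/mm against a solid stop. The implied end-stop face is about 89 mm from the shoe line, inside the given range. I'll hold briefly, then check the gap before backing off.

```bash
python3 -m handwheel '[[[-0.005,0,0,0],[-0.005,0,0,0],[-0.005,0,0,0]]]' | grep -E "eef_pos|wrist"
python3 - <<'E'
from bench import ctrl
import cv2,numpy as np
from h import *
c=ctrl.camera("top");np.savez("t5.npz",**c)
cv2.imwrite("pics/t5.png",cv2.resize(c["color"][160:250,325:445,::-1],None,fx=6,fy=6,interpolation=cv2.INTER_CUBIC))
E
```

```text
eef_pos: [0.5951, -0.0299, 0.0215]
wrist_force: [3.4, 28.8, 2.1]
```

View pics/t5.png

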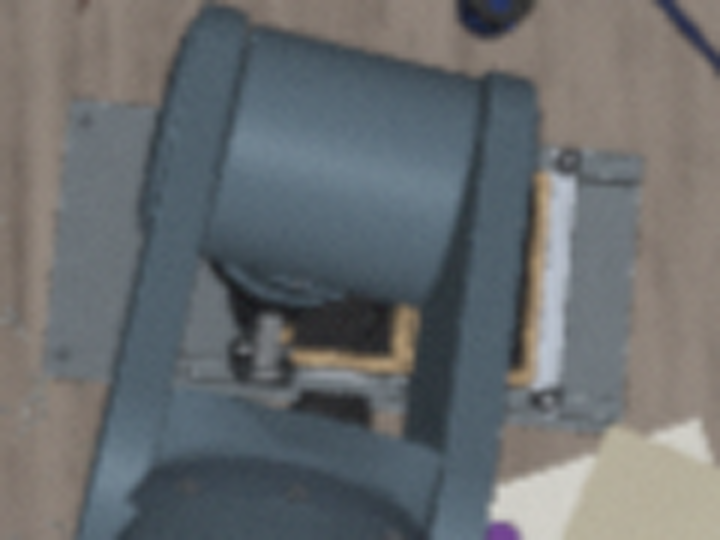

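The seated block now lies flush against the pale end stop at about (540,280), with no gap, and the added block's far edge is at (405,335). I'll back off gently, lift clear and check.

```bash
python3 -m handwheel '[[[0.03,0,0,0],[0.06,0,0,0],[0.12,0,0,0],[0.16,0,0,0],[0.16,0,0,0]]]' | grep -E "eef_pos|wrist"
python3 -m handwheel '[[[0,0,-0.25,0],[0,0,-0.5,0],[0,0,-0.75,0],[0,0,-1,0]]]' | grep eef_pos
python3 -m handwheel '[[[0.25,0,-0.1,0],[0.5,0,-0.2,0],[0.75,0,-0.3,0],[1,0,-0.4,0],[1,0,-0.4,0]]]' | grep eef_pos
python3 - <<'E'
from bench import ctrl
import cv2,numpy as np
from h import *
c=ctrl.camera("top");W=cloud(c);y=np.array([.1253,.992]);o=np.array([.5925,-.0598]);print(ctrl.get_obs()["time_s"])
S=W[170:240,340:430].reshape(-1,3);S=S[(S[:,2]>.029)&(S[:,2]<.040)];d=(S[:,:2]-o)@y*1e3;print(np.percentile(d,[1,99]).round(1),np.median(S[:,2]))
cv2.imwrite("pics/t6.png",cv2.resize(c["color"][160:250,325:445,::-1],None,fx=6,fy=6,interpolation=cv2.INTER_CUBIC))
E
```

```text
eef_pos: [0.599, -0.0037, 0.0215]
wrist_force: [-0.5, 0.2, -0.1]
eef_pos: [0.5987, -0.0045, 0.2232]
eef_pos: [0.6243, 0.1976, 0.3036]
19.25
[-112.    16.6] 0.03333240205599264
```

View pics/t6.png

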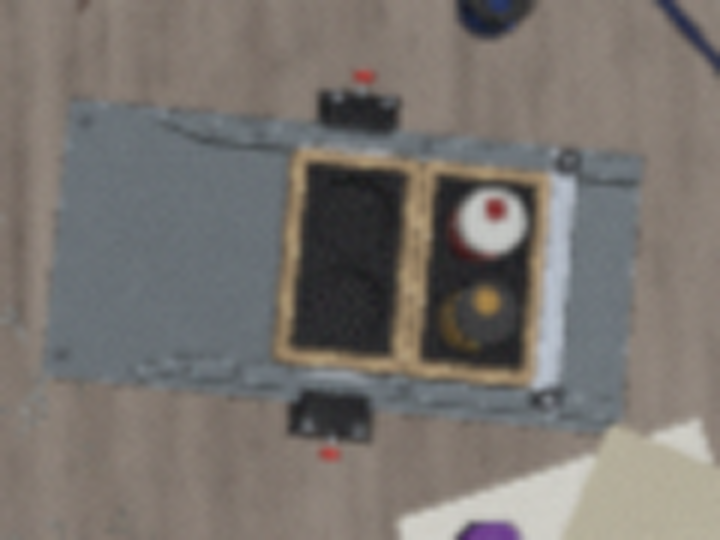

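The picture shows the added block at (345,260), between both shoes and flush against the seated block. The seated block is tight on the stop at (545,280), with both pots upright. I'm handing it in.

```bash
python3 -c "
from bench import ctrl
print(ctrl.hand_in())"
```

```text
the job is handed in; nothing more can be done
None
```

The paint block is in the dock and the job is handed in at about 19 s: the row was pressed home at about 29 N at the wrist, the last top view shows no gap and both pots upright, and no verdict was returned.

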